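Work a frame rail behind the keeper post into its parking bay

TASK

Park the loose metal rail in the white bay: pushing with the fingertips, swing one end of it in behind the short steel post, then push the other end in, until the rail lies flat along the bay's back wall between the two side walls. The rail stays down on the bench all the time: do not take it between the fingers or lift it, and leave the other things where they stand.

Things in the scene. Friction and masses are not known exactly. Their poses are not given: they have to be found in the camera images.
- rail: loose aluminium frame rail with dark grooves and dark end caps, a square bar 200 long, 24 wide, 24 high, about 0.25 kg (varies), lying flat on the bench and sliding on it with dry friction (it stops when no longer pushed). Origin: centre of its underside; x along its length (either end may be +x), z up.
- bay: low white plastic bay fixed to the bench, open to the robot, no floor. Origin: on the bench, middle of the back wall's inner face; x points deeper (away from the robot), y left along the back wall, z up. Walls 8 thick, 30 high; side walls with inner faces at y = -117 and +117 reach out to x = -45.
- bay_home (a point): where the centre of the parked rail's underside belongs: on the bench at x = -12, y = 0 in the bay's frame, same axes as the bay. The parked rail's length runs along y; it has 17 spare at each end.
- post: upright round steel keeper post, diameter 16, 50 high, fixed in front of the bay. Origin: centre of its foot, at x = -50 and either y = +78 or y = -78 in the bay's frame (changes from run to run); 42 free between it and the back wall. The parked rail passes behind it. At the other side lies only a flat plug that blocks nothing.
- jar: bystander: white screw-top jar with red lid, diameter 48, 60 high, beside the bay. Origin: centre of its underside.
- beaker: bystander: open glass beaker, diameter 54, 65 high, beside the bay. Origin: centre of its underside.
- tipbox: bystander: small blue box with clear lid, 50 x 70 x 42 high, behind the bay. Origin: centre of its underside.
- vial: bystander: amber vial with white cap, diameter 26, 50 high, behind the bay. Origin: centre of its underside.
- comb: bystander: flat green gel comb, 90 long (y), 25 wide, 10 high, to the left. Origin: on its underside in the spine.
- marker: bystander: marker pen lying down, 120 long (x), 13 thick, to the right. Origin: centre of its underside.
Things that resemble listed ones, but are neither listed nor needed, are in the scene too. Several things look just like the rail: the one meant starts farthest to the robot's left.

How it is judged:
By the outcome, as a careful person would: the job done as asked, in the order asked, and still so for the second after the job is handed in, with the robot touching nothing.
It also fails if it takes over 72 s, if anything falls off the work surface, if the arm or the gripper's body presses on something with over 40 N, if the wrist force passes 120 N, or if a joint passes its speed limit or range.

ROBOT

A 7-joint arm with a two-finger parallel gripper is mounted at the origin on the work surface. World frame = base frame: x ahead of the robot, y to its left, z up, the work surface at z = 0. Lengths are in m, angles in rad, forces in N, time in s.
With the tool pointing down it reaches from about 0.4 to 0.85 m from the base axis. Payload 4.5 kg.
Tool frame: the origin (TCP) lies on the centre line of the jaws, within the pads' length; the fingertips stand 14 mm ahead of it and the grasp point (between the pads) lies 5 mm behind it (r.tcp_to_tips is the z of the fingertips in the tool frame, in m); z points along the fingers, y is the direction in which the jaws open and shut (so a half turn about z gives the same grasp; the last joint's range is limited). The gripper opens to 88 mm and grips with 3 to 60 N. Pads are 18 mm wide; open, the fingers measure 123 mm over their backs; the gripper's body (75 mm by 187 mm) begins 45 mm behind the grasp point.
Start: joints at [-1.188, 0.689, -0.195, 1.565, 0.157, 0.902, -0.215], TCP at [0.214, 0.587, 0.253] pointing down, gripper open.
Joint ranges: [-3.01, 3.01], [-0.46, 2.08], [-1.47, 1.51], [0.13, 2.56], [-1, 4.14], [0.04, 2.09], [-2.66, 2.66]. Speed limits (rad/s): [2.57, 2.57, 3.14, 3.14, 3.14, 3.14, 3.14].

INTERFACE

Orientations are given as a unit quaternion [x, y, z, w].
In Python, from plant import r, viewer gives the robot as it stands.
- The arm moves only by the shell command python3 -m inch 'ROWS' [FORCE]. ROWS is JSON, a list of rows, each a list of 3 entries, a list of its own where there are three numbers: the closure, from 0 (fully open) to 1 (shut), then the shift along the tool's x, y, z in cm, then the turn about the tool's z in degrees. In form: [[fingers, [x, y, z], yaw], ...]. A call has 1 to 20 rows; each row is the pose to reach, as a shift and turn from the pose commanded when the call began, along the tool's axes at that moment; what a row does not reach only later rows make up. A row lasts 1/10 s, in which the tool goes at most 50 mm and 8.59 degrees, less where a joint would pass 70% of its speed; a pose out of reach is approached as far as the arm can. A call with a gripper value outside its range is refused whole. The fingers move at their own pace and stop on an object; FORCE is the grip in N (left out, the last holds). Time passes only in rows, so rows that repeat a pose let the fingers close. It gives the time, the measured TCP pose, the force and the opening at its end, in the units of the state.
- r.get_state(): the state, without advancing time (a new reading comes with each control period).
- viewer.snapshot(name): name is "scene" or "top" or "wrist"; returns the picture (420x560x3 uint8, red, green, blue); there is no depth.
- viewer.camera_params(name): a dict with "intrinsics" (3x3 intrinsics, pixels), "world_to_cam" (4x4, takes a point from world to camera coordinates). Camera axes: x right, y up, looking along -z (the intrinsics and any distortion apply to the point x, -y, -z); pixel columns grow to the right and rows downward; lengths in m; the calibration is good to about 2 mm. A picture is of the moment at which its call begins: read the wrist's pose just before it. camera_params takes no time and is no camera call; for the wrist camera it gives the pose at the moment of the call.
- r.finish_job(): hands the job in, once; it reports no verdict.
Trained networks look in the newest picture that a camera, given by its name, has taken for a name from the list of things; names that differ only in an ending like _2 or _b are one class to them, and where a whole thing is asked for, a point or a joint stands for the part that bears it (a point fixed in the world has none). Each returns a list of dicts, best first, with "p" (0 to 1); they miss things now and then, are a little off and sometimes report something else, mostly with a low value. They report only what shows in the picture. A call takes as long as a camera call. They do not tell look-alikes from the thing itself.
- viewer.outline_of(camera, name): "pixels" (420x560 bool, what is visible of it) and "bbox" ([left, top, width, height] in pixels, round what is visible of it).
The state is a dict: "clock": time; "q": joint angles; "qd": joint speeds; "joint_torque": joint torques, N m; "tool_pos": TCP position; "eef_rot": TCP orientation; "contact_force": force on the tool from outside, world axes, zero at the start; "moment": the same for the moment, N m; "opening": opening from 0.0 (shut) to 1.0 (fully open).
Only numpy, scipy, OpenCV 4.12 (cv2) and the standard library are available. Lean on these libraries where they do the work, as an engineer would, in place of code of your own. Each camera call takes 0.05 s, during which the arm holds its last target.

## Working session

There is one attempt and no reset: what is moved stays moved. The work goes in short steps, Python scripts to look and compute and a shell command to move; the robot and the scene stay as the last step left them, time stands still between calls to the robot, and variables do not carry over. Pictures are saved under pics/ and viewed, and the job is handed in when it is done.

```bash
ls; mkdir -p pics
python3 - <<'E'
from plant import r, viewer
import cv2
for n in ("scene","top"):
    cv2.imwrite(f"pics/{n}0.png", viewer.snapshot(n)[:,:,::-1])
    p=viewer.camera_params(n); print(n,p)
s=r.get_state(); print(s["clock"],s["tool_pos"],s["eef_rot"],s["opening"],r.tcp_to_tips)
E
```

```text
pics
scene {'intrinsics': array([[392.66593646,   0.        , 271.85745054],
       [  0.        , 392.66593646, 203.91137222],
       [  0.        ,   0.        ,   1.        ]]), 'world_to_cam': array([[ 0.85596397,  0.51653844, -0.02266543, -0.41550378],
       [-0.29861552,  0.52967622,  0.79389664,  0.09597055],
       [ 0.42208347, -0.67277867,  0.60763016, -1.16126851],
       [ 0.        ,  0.        ,  0.        ,  1.        ]])}
top {'intrinsics': array([[448.1761316 ,   0.        , 270.36862822],
       [  0.        , 448.1761316 , 207.41289305],
       [  0.        ,   0.        ,   1.        ]]), 'world_to_cam': array([[-0.05854132, -0.99827802, -0.00372836,  0.02669863],
       [ 0.97737579, -0.05807515,  0.20338103, -0.50011673],
       [-0.20324734,  0.00826218,  0.97909257, -1.04350191],
       [ 0.        ,  0.        ,  0.        ,  1.        ]])}
0.1 [0.21346585 0.58683103 0.252016  ] [ 1.73472323e-01  9.84838410e-01 -8.08352724e-04 -7.17999633e-05] 0.9978637170848891 0.014
```

View pics/scene0.png

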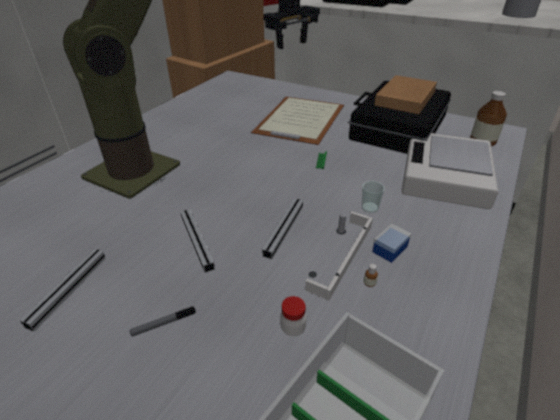

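View pics/top0.png

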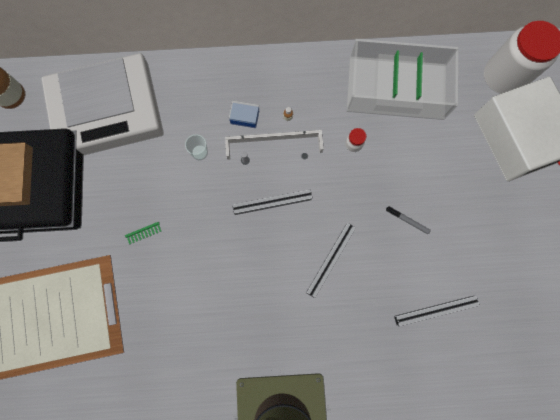

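The top picture shows three rail look-alikes, with centres at (272,202), (330,260) and (437,310). Image left is the robot's left (+y), so the one meant is at (272,202). The bay runs from (227,150) to (322,140). The post stands at (245,159), on the left, and the flat plug is at (304,156).

```bash
cat > h.py <<'E'
import numpy as np, cv2
from plant import r, viewer
def ray(cam,uv,z,P=None):
    p=P or viewer.camera_params(cam); K=p["intrinsics"]; W=p["world_to_cam"]
    uv=np.atleast_2d(uv).astype(float)
    d=np.c_[(uv[:,0]-K[0,2])/K[0,0], -(uv[:,1]-K[1,2])/K[1,1], -np.ones(len(uv))]
    R=W[:3,:3]; c=-R.T@W[:3,3]; dw=d@R
    return c+dw*((z-c[2])/dw[:,2])[:,None]
def proj(cam,X):
    p=viewer.camera_params(cam); K=p["intrinsics"]; W=p["world_to_cam"]
    X=np.atleast_2d(X); c=X@W[:3,:3].T+W[:3,3]
    return np.c_[K[0,0]*c[:,0]/-c[:,2]+K[0,2], K[1,1]*-c[:,1]/-c[:,2]+K[1,2]]
E
python3 - <<'E'
from h import *
img=viewer.snapshot("top")
for n in ["rail","bay","post","jar","beaker","tipbox","vial","comb","marker"]:
    for o in viewer.outline_of("top",n):
        m=o["pixels"].astype(np.uint8); ys,xs=np.nonzero(m)
        if len(xs)<5: continue
        c=(xs.mean(),ys.mean()); rr=cv2.minAreaRect(np.c_[xs,ys].astype(np.float32))
        print(n,round(o["p"],2),o["bbox"],np.round(c,1),len(xs),"z0.02:",np.round(ray("top",c,0.02)[0],3), np.round(rr[1],1))
        if n in("rail",):
            b=cv2.boxPoints(rr); print(np.round(ray("top",b,0.024)[:,:2],3).tolist())
crop=cv2.resize(img[110:225,200:370],None,fx=4.5,fy=4.5,interpolation=cv2.INTER_CUBIC)
cv2.imwrite("pics/crop1.png",crop[:,:,::-1])
E
```

```text
rail 0.9 [305.4, 221.2, 50.8, 73.2] [330.9 259.2] 836 z0.02: [ 0.369 -0.144  0.02 ] [11.3 82.1]
[[0.293, -0.075], [0.46, -0.191], [0.444, -0.213], [0.278, -0.098]]
rail 0.84 [398.3, 297.3, 82.1, 29.4] [436.4 310.4] 968 z0.02: [ 0.232 -0.386  0.02 ] [11.8 85.1]
[[0.227, -0.281], [0.265, -0.484], [0.238, -0.487], [0.2, -0.285]]
rail 0.35 [188.2, 135.5, 23.4, 25.4] [196.7 146.7] 446 z0.02: [0.679 0.178 0.02 ] [25.5 20.6]
[[0.698, 0.215], [0.72, 0.167], [0.657, 0.139], [0.635, 0.187]]
rail 0.19 [243.0, 150.6, 5.9, 12.7] [244.4 158.2] 70 z0.02: [0.641 0.056 0.02 ] [10.  7.]
[[0.654, 0.064], [0.653, 0.046], [0.626, 0.047], [0.627, 0.065]]
bay 0.65 [222.3, 128.0, 100.6, 29.7] [273.5 138.2] 794 z0.02: [ 0.69  -0.022  0.02 ] [23.2 97.4]
post 0.47 [242.1, 152.3, 7.1, 11.7] [244.4 158. ] 88 z0.02: [0.641 0.056 0.02 ] [12.  8.]
post 0.36 [231.5, 99.2, 26.6, 31.9] [243.8 113.5] 681 z0.02: [0.763 0.052 0.02 ] [30.  24.1]
jar 0.73 [343.0, 128.4, 24.7, 24.2] [355.1 139.7] 400 z0.02: [ 0.673 -0.233  0.02 ] [18.8 25. ]
beaker 0.8 [185.1, 134.6, 24.9, 25.0] [196.5 146.7] 451 z0.02: [0.679 0.179 0.02 ] [26.8 20.6]
beaker 0.66 [230.5, 191.3, 84.5, 23.5] [271.7 201.9] 884 z0.02: [ 0.521 -0.007  0.02 ] [11.4 79.8]
tipbox 0.85 [231.0, 101.0, 27.8, 29.7] [243.9 113.7] 691 z0.02: [0.763 0.052 0.02 ] [30.2 24.3]
vial 0.65 [390.1, 206.9, 38.5, 25.5] [408.9 220.3] 247 z0.02: [ 0.454 -0.346  0.02 ] [48.7  5.5]
comb 0.81 [124.9, 223.0, 36.0, 20.5] [141.4 232.6] 311 z0.02: [0.463 0.321 0.02 ] [10.3 36.8]
marker 0.86 [392.3, 207.8, 37.5, 24.3] [407.6 219.7] 259 z0.02: [ 0.456 -0.343  0.02 ] [48.7  5.5]
marker 0.22 [230.8, 101.9, 24.5, 29.6] [243.8 114.6] 604 z0.02: [0.76  0.052 0.02 ] [28.3 22.7]
```

View pics/crop1.png

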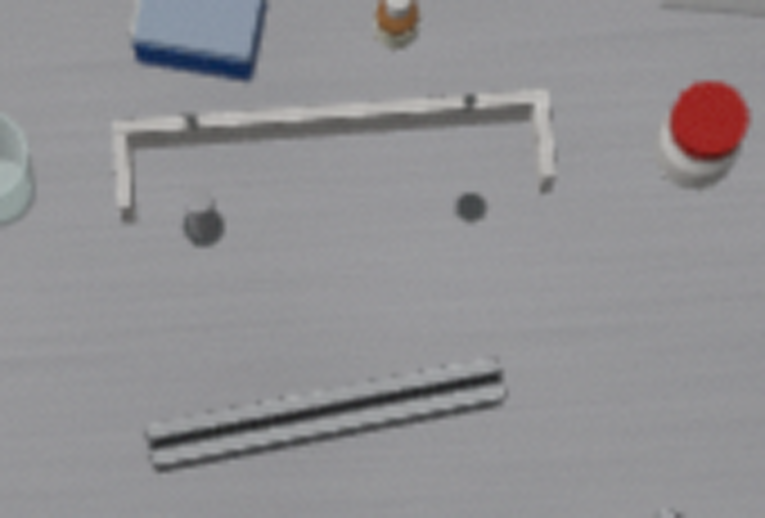

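Run:
```python
from h import *
from scipy.optimize import least_squares
img=viewer.snapshot("top")
pts=[((113,122),(.008,.125)),((549,90),(.008,-.125)),((132,133),(0,.117)),((531,105),(0,-.117)),((118,209),(-.045,.125)),((131,208),(-.045,.117)),((541,180),(-.045,-.117)),((554,178),(-.045,-.125))]
uv=np.array([(a/4.5+200-.4,b/4.5+110-.4) for (a,b),_ in pts]); L=np.array([l for _,l in pts])
def w(p,L,z):
    L=np.atleast_2d(L);c,s=np.cos(p[2]),np.sin(p[2]); return np.c_[p[0]+c*L[:,0]-s*L[:,1],p[1]+s*L[:,0]+c*L[:,1],np.full(len(L),z)]
f=lambda p:(proj("top",w(p,L,.03))-uv).ravel()
s=least_squares(f,[.69,-.02,0]);p=s.x;print("bay",p.round(4),np.degrees(p[2]),s.fun.round(2))
post=w(p,(-.05,.078),0);print("post",post,"plug",w(p,(-.05,-.078),0),"home",w(p,(-.012,0),0))
# rail: fit from darkness groove/outline
rl=[((146,424),(1,1)),((498,358),(-1,1)),((505,402),(-1,-1)),((156,471),(1,-1))] # silhouettes
o=[q for q in viewer.outline_of("top","beaker")+viewer.outline_of("top","rail") if 225<q["bbox"][0]<240 and q["bbox"][2]>70]
from itertools import product
if o:
    m=o[0]["pixels"]; ys,xs=np.nonzero(m)
    def mask(q):
        C=np.array([(a*.1,b*.012) for a,b in product((-1,1),(-1,1))])
        V=np.vstack([proj("top",w(q,C,z)) for z in(0,.024)])
        h=cv2.convexHull(V.astype(np.float32)); M=np.zeros((420*4,560*4),np.uint8)
        cv2.fillConvexPoly(M,np.round((h+.5)*4-.5).astype(np.int32),255); return cv2.resize(M,(560,420),interpolation=cv2.INTER_AREA)/255.
    from scipy.optimize import minimize
    r0=minimize(lambda q:((mask(q)-m)**2).sum(),[.521,-.007,np.pi/2+.19],method="Nelder-Mead",options=dict(initial_simplex=[[.521,-.007,1.76],[.53,-.007,1.76],[.521,.003,1.76],[.521,-.007,1.6]]))
    print("rail",r0.x.round(4),np.degrees(r0.x[2]),r0.fun,m.sum())
    q=r0.x; print("ends",w(q,[(.1,0),(-.1,0)],0))
big=cv2.resize(img[110:225,200:370],None,fx=4.5,fy=4.5,interpolation=cv2.INTER_CUBIC)
T=lambda V:np.round((V-[200,110]+.5)*4.5-.5).astype(np.int32)
for z in(0,.03):
    cv2.polylines(big,[T(proj("top",w(p,[(-.045,.125),(.008,.125),(.008,-.125),(-.045,-.125),(-.045,-.117),(0,-.117),(0,.117),(-.045,.117)],z)))],True,(255,0,0) if z else (0,255,0),1)
a=np.linspace(0,6.28,20)
for z in(0,.05):cv2.polylines(big,[T(proj("top",np.c_[post[0,0]+.008*np.cos(a),post[0,1]+.008*np.sin(a),0*a+z]))],True,(255,0,255) if z else (0,255,255),1)
if o:
  for z in(0,.024):cv2.polylines(big,[T(proj("top",w(q,[(.1,.012),(.1,-.012),(-.1,-.012),(-.1,.012)],z)))],True,(255,0,0) if z else (0,255,0),1)
cv2.imwrite("pics/fit1.png",big[:,:,::-1])
```

```text
bay [ 0.6924 -0.0213  0.0137] 0.7839127780425393 [-0.1  -0.22 -0.38  0.15 -1.06  0.05  0.83 -0.05 -0.14  0.04  0.1   0.05
  0.26 -0.15  0.48  0.08]
post [[0.64132092 0.05602034 0.        ]] plug [[ 0.64345523 -0.09996506  0.        ]] home [[ 0.68038452 -0.02145246  0.        ]]
rail [ 0.5235 -0.0081  1.7073] 97.81963670812236 34.80539792387543 923
ends [[ 0.50986662  0.0909551   0.        ]
 [ 0.53707764 -0.10718516  0.        ]]
```

View pics/fit1.png

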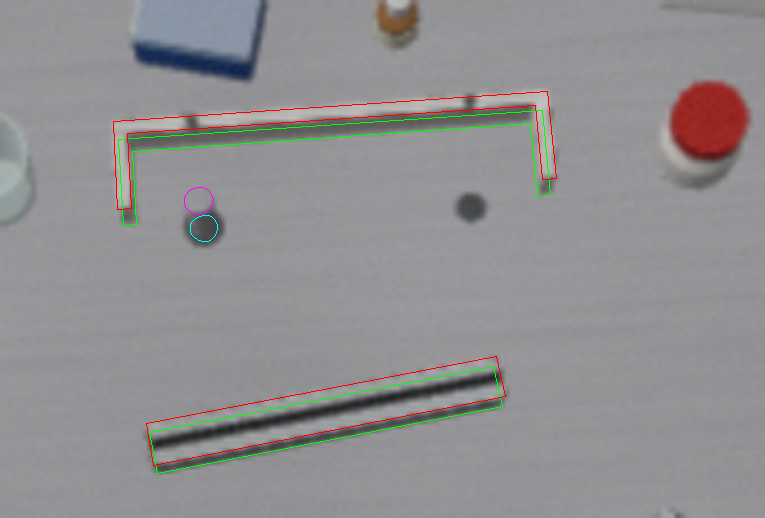

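The overlay fits bay, post (left, y=+78) and rail closely. Next I'll write a helper that converts bay-frame targets into tool shifts.

```bash
cat >> h.py <<'E'
from scipy.spatial.transform import Rotation as Ro
from scipy.optimize import minimize
from itertools import product
BAY=(.6924,-.0213,.0137)
def w(p,L,z):
    L=np.atleast_2d(L);c,s=np.cos(p[2]),np.sin(p[2]); return np.c_[p[0]+c*L[:,0]-s*L[:,1],p[1]+s*L[:,0]+c*L[:,1],np.full(len(L),z)]
def tobay(X):
    c,s=np.cos(BAY[2]),np.sin(BAY[2]); d=np.asarray(X)[:2]-BAY[:2]; return np.array([c*d[0]+s*d[1],-s*d[0]+c*d[1]])
def st():
    s=r.get_state(); R=Ro.from_quat(s["eef_rot"]).as_matrix()
    a=np.degrees(np.arctan2(R[1,1],R[0,1])-BAY[2])
    print("t",round(s["clock"],2),"tcp bay mm",(tobay(s["tool_pos"])*1e3).round(1),"z",round(s["tool_pos"][2]*1e3,1),"tool-y ang",round(a,1),"F",np.round(s["contact_force"],1),"open",round(s["opening"],3))
    return s,R,a
def go(x,y,z,ang=None):
    """bay-frame mm target, tool-y angle in bay frame deg"""
    s,R,a=st(); t=w(BAY,(x/1e3,y/1e3),z/1e3)[0]
    d=R.T@(t-s["tool_pos"])*100
    print("shift cm",d.round(2),"yaw",None if ang is None else round(-(((ang-a)+90)%180-90),1))
def rail(guess=None):
    """fit rail via network outline; bay-frame mm, deg"""
    viewer.snapshot("top"); best=None
    for n in("rail","beaker"):
        for q in viewer.outline_of("top",n):
            ys,xs=np.nonzero(q["pixels"])
            if len(xs)<250: continue
            c=tobay(ray("top",(xs.mean(),ys.mean()),.015)[0]); 
            if abs(c[0])<.26 and abs(c[1])<.14:
                rr=cv2.minAreaRect(np.c_[xs,ys].astype(np.float32))
                if max(rr[1])>60 and min(rr[1])<20: print(n,round(q["p"],2),len(xs)); best=q["pixels"] if best is None else best
    return best
def mask(q):
    C=np.array([(a*.1,b*.012) for a,b in product((-1,1),(-1,1))])
    V=np.vstack([proj("top",w(q,C,z)) for z in(0,.024)])
    h=cv2.convexHull(V.astype(np.float32)); M=np.zeros((1680,2240),np.uint8)
    cv2.fillConvexPoly(M,np.round((h+.5)*4-.5).astype(np.int32),255); return cv2.resize(M,(560,420),interpolation=cv2.INTER_AREA)/255.
def fit(m,bx,by,ang):
    X=w(BAY,(bx/1e3,by/1e3),0)[0]; g=[X[0],X[1],np.radians(ang)+BAY[2]]
    S=[g]+[[g[0]+.01*(i==0),g[1]+.01*(i==1),g[2]+.12*(i==2)] for i in range(3)]
    o=minimize(lambda q:((mask(q)-m)**2).sum(),g,method="Nelder-Mead",options=dict(initial_simplex=S))
    return o.x,o.fun
def show(name,q=None):
    img=viewer.snapshot("top"); f=4.5
    x0,y0=200,95
    big=cv2.resize(img[95:225,200:370],None,fx=f,fy=f,interpolation=cv2.INTER_CUBIC)
    if q is not None:
        for z in(0,.024):cv2.polylines(big,[np.round((proj("top",w(q,[(.1,.012),(.1,-.012),(-.1,-.012),(-.1,.012)],z))-[x0,y0]+.5)*f-.5).astype(np.int32)],True,(255,0,0) if z else (0,255,0),1)
    cv2.imwrite(f"pics/{name}.png",big[:,:,::-1])
E
python3 - <<'E'
from h import *
q=(.5235,-.0081,1.7073); e=w(q,(.1+.0325,0),0)[0]; b=tobay(e)*1e3; print("end target bay",b)
go(b[0],b[1],110,np.degrees(q[2]-BAY[2]))
E
```

```text
end target bay [-184.93393533  147.01477468]
t 0.75 tcp bay mm [-470.4  615.2] z 252.8 tool-y ang 69.2 F [-0.1  0.2 -1. ] open 0.999
shift cm [-43.29 -33.65  14.27] yaw -27.8
```

```bash
python3 -m inch '[[1,[-43.3,-33.65,14.3],-27.8],[1,[-43.3,-33.65,14.3],-27.8],[1,[-43.3,-33.65,14.3],-27.8],[1,[-43.3,-33.65,14.3],-27.8],[1,[-43.3,-33.65,14.3],-27.8],[1,[-43.3,-33.65,14.3],-27.8],[1,[-43.3,-33.65,14.3],-27.8],[1,[-43.3,-33.65,14.3],-27.8],[1,[-43.3,-33.65,14.3],-27.8],[1,[-43.3,-33.65,14.3],-27.8],[1,[-43.3,-33.65,14.3],-27.8],[1,[-43.3,-33.65,14.3],-27.8],[1,[-43.3,-33.65,14.3],-27.8],[1,[-43.3,-33.65,14.3],-27.8],[1,[-43.3,-33.65,14.3],-27.8],[1,[-43.3,-33.65,14.3],-27.8]]' 20; python3 -c "
from h import *
go(-184.9,147,24,97)"
```

```text
clock: 2.35
tool_pos: [0.505, 0.1252, 0.1102]
eef_rot: [-0.07, 0.998, 0.001, 0.0]
contact_force: [0.4, -0.5, 1.5]
opening: 0.007
t 2.35 tcp bay mm [-185.4  149.1] z 110.2 tool-y ang 97.2 F [ 0.4 -0.5  1.5] open 0.007
shift cm [-0.02 -0.22  8.62] yaw 0.2
```

```bash
python3 -m inch '[[1,[0,-0.2,4],0],[1,[0,-0.2,7],0],[1,[0,-0.2,8.6],0],[1,[0,-0.2,8.6],0],[1,[0,-0.7,8.6],0],[1,[0,-1.2,8.6],0],[1,[0,-1.7,8.6],0],[1,[0,-2.2,8.6],0],[1,[0,-2.7,8.6],0],[1,[0,-3.2,8.6],0],[1,[0,-3.7,8.6],0],[1,[0,-4.2,8.6],0],[1,[0,-4.7,8.6],0],[1,[0,-4.7,8.6],0]]'
python3 - <<'E'
from h import *
st(); m=rail(); show("p2")
if m is not None:
    q,f=fit(m,-165,-15,97); print(tobay(q)*1e3,np.degrees(q[2]-BAY[2]),f,m.sum())
E
```

```text
clock: 3.75
tool_pos: [0.5119, 0.075, 0.0236]
eef_rot: [-0.067, 0.998, -0.001, -0.0]
contact_force: [-0.4, -0.3, -0.5]
opening: 0.008
t 3.75 tcp bay mm [-179.2   98.8] z 23.6 tool-y ang 96.9 F [-0.4 -0.3 -0.5] open 0.008
```

View pics/p2.png

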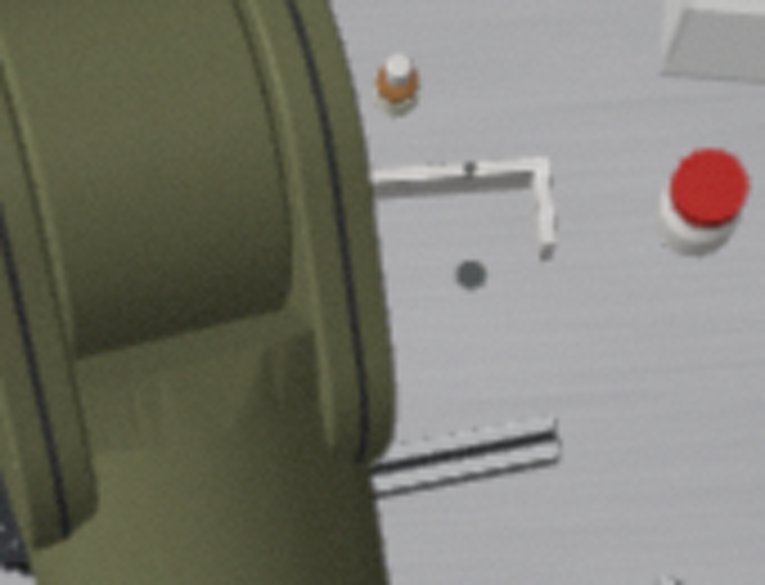

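The push moved the right end about 30 mm to the right, and the rail kept its angle. Next I'll go round to the robot side of the left part.

```bash
python3 -m inch '[[1,[0,1.5,0],0],[1,[0,1.5,-4],0],[1,[3.3,-2,-4],0],[1,[3.3,-4.4,-4],0],[1,[3.3,-4.4,-4],0],[1,[3.3,-4.4,0],0],[1,[3.3,-4.4,0],0]]'
python3 - <<'E'
from h import *
s,R,a=st()
cv2.imwrite("pics/s3.png",viewer.snapshot("scene")[:,:,::-1])
COR=np.array([-159.5,-59.])
def u(d): d=np.radians(d); return np.array([np.cos(d),np.sin(d)])
def n(d): d=np.radians(d); return np.array([np.sin(d),-np.cos(d)])
t0=tobay(s["tool_pos"])*1e3
for al in (97,93,89,85,81,77,73,69,67):
    p=COR+115*u(al)-21*n(al); d=p-t0
    print(al, "shift cm x",round(-d@n(a)/10,2),"y",round(d@u(a)/10,2),"yaw",round(a-al,1))
E
```

```text
clock: 4.65
tool_pos: [0.4834, 0.0291, 0.0205]
eef_rot: [-0.069, 0.998, -0.0, -0.003]
contact_force: [0.2, 0.7, 0.5]
opening: 0.008
t 4.65 tcp bay mm [-208.3   53.3] z 20.5 tool-y ang 97.1 F [0.2 0.7 0.5] open 0.008
97 shift cm x -1.37 y -0.24 yaw 0.1
93 shift cm x -2.18 y -0.13 yaw 4.1
89 shift cm x -3.0 y -0.07 yaw 8.1
85 shift cm x -3.81 y -0.06 yaw 12.1
81 shift cm x -4.63 y -0.12 yaw 16.1
77 shift cm x -5.43 y -0.23 yaw 20.1
73 shift cm x -6.23 y -0.39 yaw 24.1
69 shift cm x -7.02 y -0.61 yaw 28.1
67 shift cm x -7.4 y -0.75 yaw 30.1
```

View pics/s3.png

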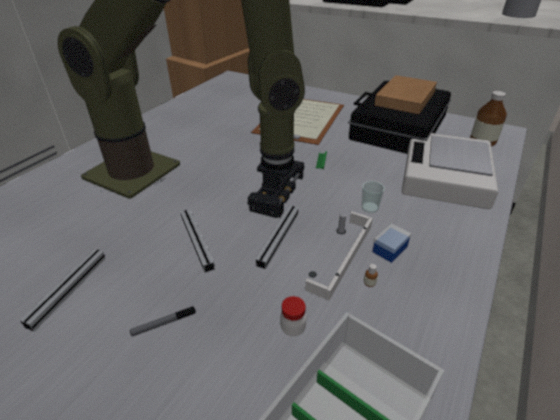

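The scene picture shows the gripper at (275,190) on the robot side of the rail's left part. The rail runs from (262,260) to (297,210), and the bystanders haven't moved.

```bash
python3 -m inch '[[1,[-0.7,-0.2,-0.2],0],[1,[-1.4,-0.2,-0.2],0],[1,[-1.8,-0.2,-0.2],2],[1,[-2.2,-0.1,-0.2],4],[1,[-2.6,-0.1,-0.2],6],[1,[-3,-0.1,-0.2],8],[1,[-3.4,-0.1,-0.2],10],[1,[-3.8,-0.1,-0.2],12],[1,[-4.2,-0.1,-0.2],14],[1,[-4.6,-0.1,-0.2],16],[1,[-5,-0.2,-0.2],18],[1,[-5.4,-0.2,-0.2],20],[1,[-5.8,-0.3,-0.2],22],[1,[-6.2,-0.4,-0.2],24],[1,[-6.6,-0.5,-0.2],26],[1,[-7,-0.6,-0.2],28],[1,[-7.2,-0.7,-0.2],29],[1,[-7.2,-0.7,-0.2],29]]'
python3 - <<'E'
from h import *
st()
i=viewer.snapshot("scene")
cv2.imwrite("pics/s4.png",cv2.resize(i[150:340,180:430],None,fx=3,fy=3,interpolation=cv2.INTER_CUBIC)[:,:,::-1])
show("t4")
E
```

```text
clock: 6.5
tool_pos: [0.5581, 0.0313, 0.0257]
eef_rot: [0.184, 0.983, 0.0, 0.0]
contact_force: [1.1, -1.0, -0.6]
opening: 0.004
t 6.5 tcp bay mm [-133.5   54.4] z 25.7 tool-y ang 68.0 F [ 1.1 -1.  -0.6] open 0.004
```

View pics/s4.png

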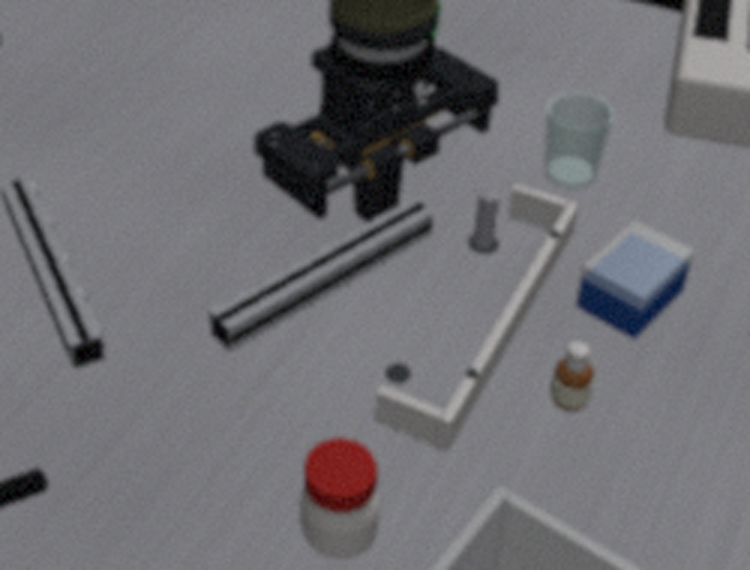

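View pics/t4.png

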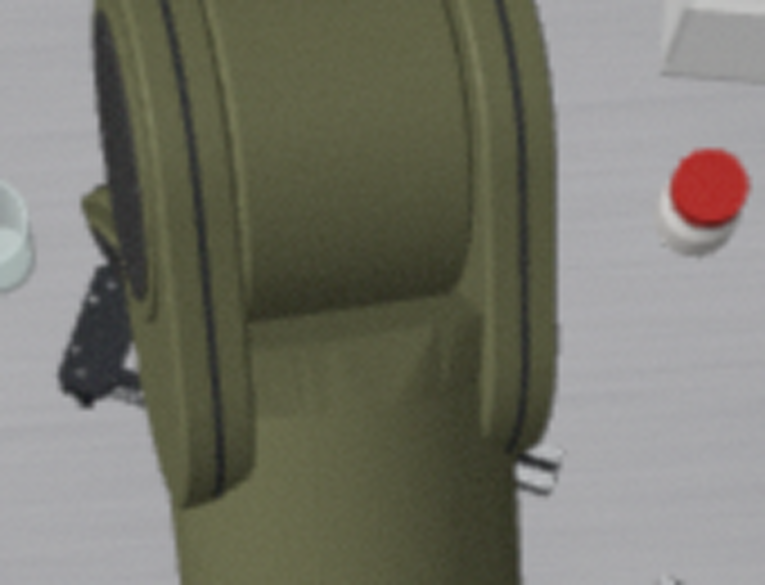

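```bash
cat >> h.py <<'E'
def smask(q,cam):
    C=np.array([(a*.1,b*.012) for a,b in product((-1,1),(-1,1))])
    V=np.vstack([proj(cam,w(q,C,z)) for z in(0,.024)])
    h=cv2.convexHull(V.astype(np.float32)); M=np.zeros((1680,2240),np.uint8)
    cv2.fillConvexPoly(M,np.round((h+.5)*4-.5).astype(np.int32),255); return cv2.resize(M,(560,420),interpolation=cv2.INTER_AREA)/255.
def sfit(name,bx,by,ang,cam="scene",draw=None,foc=None):
    img=viewer.snapshot(cam); X=w(BAY,(bx/1e3,by/1e3),0)[0]; g=np.array([X[0],X[1],np.radians(ang)+BAY[2]])
    G=smask(g,cam)>.5; best=None;bi=.25
    for n in("rail","marker","beaker"):
        for o in viewer.outline_of(cam,n):
            m=o["pixels"]; iou=(m&G).sum()/max(1,(m|G).sum())
            if iou>bi: bi=iou;best=m
        if best is not None: break
    q=g
    if best is not None:
        S=[g]+[[g[0]+.01*(i==0),g[1]+.01*(i==1),g[2]+.12*(i==2)] for i in range(3)]
        o=minimize(lambda q:((smask(q,cam)-best)**2).sum(),g,method="Nelder-Mead",options=dict(initial_simplex=S)); q=o.x
        print(n,"iou0",round(bi,2),"res",round(o.fun,1),"of",best.sum())
    else: print("no outline")
    c=tobay(q)*1e3; a=np.degrees(q[2]-BAY[2]); print("rail bay",c.round(1),"ang",round(a,1),"L end",(c+100*np.array([np.cos(q[2]-BAY[2]),np.sin(q[2]-BAY[2])])).round(1))
    x0,y0,x1,y1=(180,150,430,340) if cam=="scene" else (200,95,370,225); f=3.0 if cam=="scene" else 4.5
    big=cv2.resize(img[y0:y1,x0:x1],None,fx=f,fy=f,interpolation=cv2.INTER_CUBIC)
    P=lambda X:np.round((proj(cam,X)-[x0,y0]+.5)*f-.5).astype(np.int32)
    for z in(0,.024):cv2.polylines(big,[P(w(q,[(.1,.012),(.1,-.012),(-.1,-.012),(-.1,.012)],z))],True,(255,0,0) if z else (0,255,0),1)
    for z in(0,.03): cv2.polylines(big,[P(w(BAY,[(-.045,.117),(0,.117),(0,-.117),(-.045,-.117)],z))],False,(255,255,0),1)
    t=np.linspace(0,6.28,20); cv2.polylines(big,[P(w(BAY,np.c_[-.05+.008*np.cos(t),.078+.008*np.sin(t)],0.))],True,(0,255,255),1)
    cv2.imwrite(f"pics/{name}.png",big[:,:,::-1]); return q
E
python3 - <<'E'
from h import *
sfit("f5",-142,-17,68)
E
```

```text
rail iou0 0.9 res 22.6 of 1209
rail bay [-139.5  -16.9] ang 68.6 L end [-103.1   76.3]
```

View pics/f5.png

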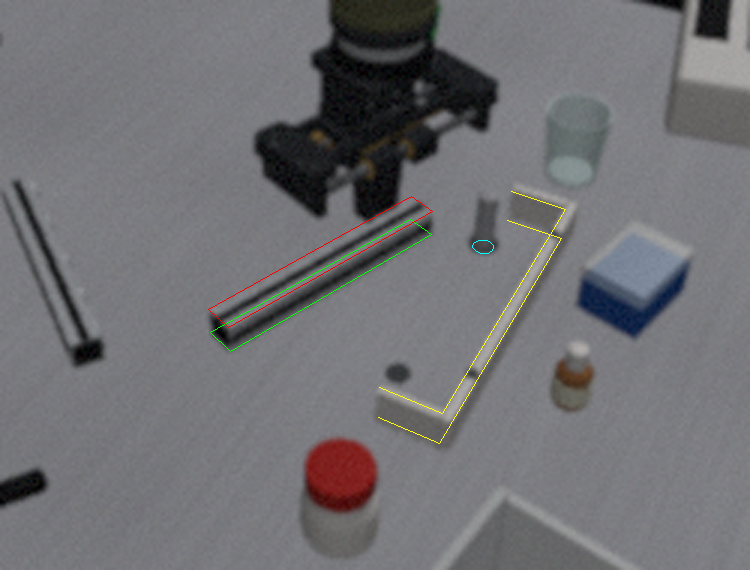

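Both cameras agree: the rail is at (-139.5,-16.9), tilted 21.5° with its left end leading. Next is a flush push with two fingertips at the rail's middle, along its normal. The left end should pass about 15 mm clear of the post.

```bash
python3 -m inch '[[0.4,[1.5,0,0],0],[0.4,[1.5,-3.5,0],0],[0.4,[1.5,-6.9,0],0],[0.4,[1.5,-6.9,0],0],[0.4,[0.8,-6.9,0],0],[0.4,[0.2,-6.9,0],0],[0.4,[-0.4,-6.9,0],0],[0.4,[-1,-6.9,0],0],[0.4,[-1.6,-6.9,0],0],[0.4,[-2.2,-6.9,0],0],[0.4,[-2.8,-6.9,0],0],[0.4,[-3.4,-6.9,0],0],[0.4,[-4,-6.9,0],0],[0.4,[-4,-6.9,0],0]]'
python3 - <<'E'
from h import *
st()
sfit("f6",-102,-32,68)
E
```

```text
clock: 8.1
tool_pos: [0.5713, -0.0481, 0.0258]
eef_rot: [0.184, 0.983, 0.0, 0.001]
contact_force: [0.5, 1.3, 0.4]
opening: 0.605
t 8.1 tcp bay mm [-121.5  -25.1] z 25.8 tool-y ang 68.0 F [0.5 1.3 0.4] open 0.605
rail iou0 0.93 res 45.0 of 1236
rail bay [-102.8  -33.6] ang 68.0 L end [-65.3  59.1]
```

View pics/f6.png

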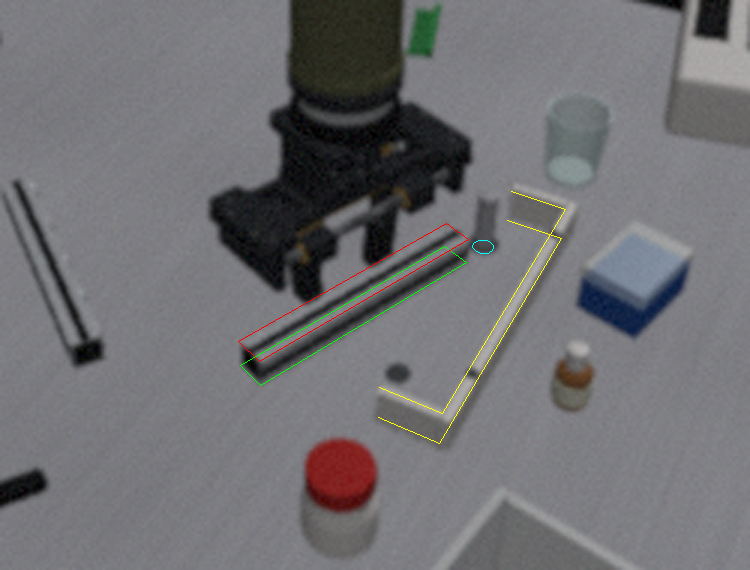

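The rail is tracking as planned, with its left end clear of the post. I'll push 42 mm more.

```bash
python3 -m inch '[[0.4,[-0.6,0,0],0],[0.4,[-1.2,0,0],0],[0.4,[-1.8,0,0],0],[0.4,[-2.4,0,0],0],[0.4,[-3,0,0],0],[0.4,[-3.6,0,0],0],[0.4,[-4.1,0,0],0],[0.4,[-4.1,0,0],0]]'
python3 - <<'E'
from h import *
st()
sfit("f7",-63,-48,68)
E
```

```text
clock: 9.0
tool_pos: [0.6093, -0.0627, 0.0258]
eef_rot: [0.184, 0.983, 0.0, 0.001]
contact_force: [0.3, -0.7, 0.3]
opening: 0.6
t 9.0 tcp bay mm [-83.7 -40.3] z 25.8 tool-y ang 68.0 F [ 0.3 -0.7  0.3] open 0.6
rail iou0 0.9 res 35.0 of 1349
rail bay [-64.7 -47.8] ang 68.0 L end [-27.2  44.9]
```

View pics/f7.png

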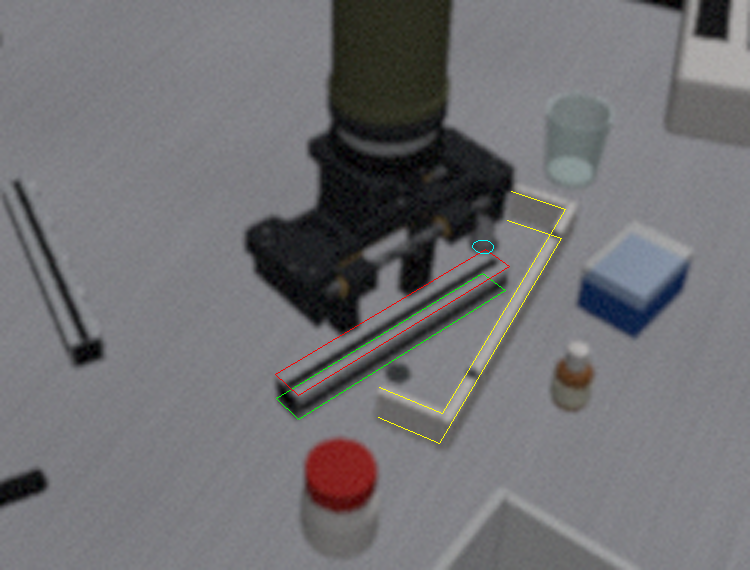

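Left end at (-27,45), ready to go behind the post. Next I'll move round to the right end cap, fingers closed.

```bash
python3 -m inch '[[0.4,[1.2,0,0],0],[0.4,[1.2,0,-3],0],[1,[1.2,-1,-5.5],0],[1,[0,-6,-5.5],0],[1,[-2,-11,-5.5],0],[1,[-2,-12.9,-5.5],0],[1,[-2,-12.9,-5.5],0],[1,[-2,-12.9,-2],0],[1,[-2,-12.9,0.1],0],[1,[-2,-12.9,0.1],0]]'
python3 - <<'E'
from h import *
s,R,a=st()
q=sfit("f8",-64.7,-47.8,68)
t0=tobay(s["tool_pos"])*1e3
def u(d): d=np.radians(d); return np.array([np.cos(d),np.sin(d)])
def n(d): d=np.radians(d); return np.array([np.sin(d),-np.cos(d)])
for c,al in [((-64.7,-47.8),68),((-49.7,-10.7),68),((-46,-4),70),((-43,2),72),((-40,7),74)]:
    p=np.array(c)-117.5*u(al); d=p-t0; print(al,"x",(-d@n(a)/10).round(2),"y",(d@u(a)/10).round(2),"yaw",round(a-al,1))
E
```

```text
clock: 10.1
tool_pos: [0.5785, -0.1872, 0.0223]
eef_rot: [0.183, 0.983, 0.001, -0.002]
contact_force: [-0.4, 0.4, 0.2]
opening: 0.003
t 10.1 tcp bay mm [-116.1 -164.4] z 22.3 tool-y ang 68.2 F [-0.4  0.4  0.2] open 0.003
rail iou0 0.96 res 41.3 of 1335
rail bay [-64.7 -47.8] ang 68.0 L end [-27.2  44.9]
68 x -0.41 y 0.98 yaw 0.2
68 x -0.42 y 4.98 yaw 0.2
70 x -0.92 y 5.75 yaw -1.8
72 x -1.39 y 6.44 yaw -3.8
74 x -1.89 y 7.05 yaw -5.8
```

View pics/f8.png

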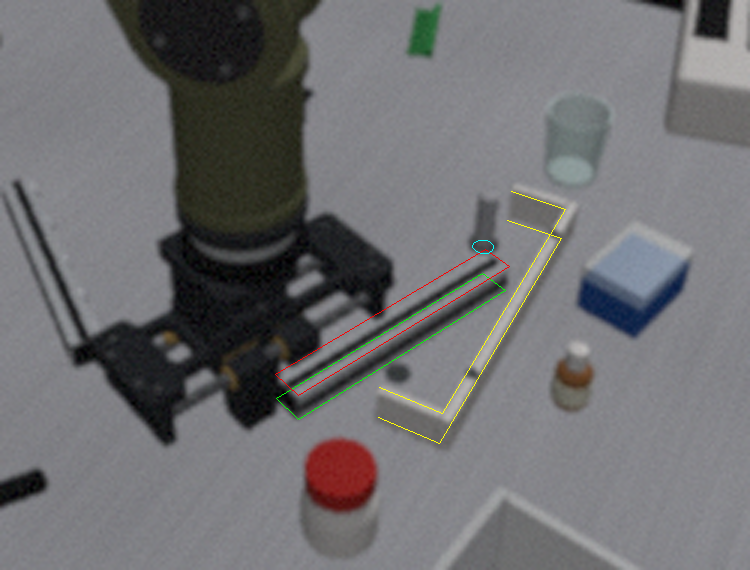

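```bash
python3 -m inch '[[1,[0,0,0],0],[1,[0,0.5,0],0],[1,[0,1,0],0],[1,[0,1.5,0],0],[1,[0,2,0],0],[1,[0,2.5,0],0],[1,[0,3,0],0],[1,[0,3.5,0],0],[1,[0,4,0],0],[1,[0,4,0],0]]'
python3 - <<'E'
from h import *
s,R,a=st()
q=sfit("f9",-54.7,-21.8,68)
E
```

```text
clock: 11.2
tool_pos: [0.5952, -0.1506, 0.0246]
eef_rot: [0.183, 0.983, 0.001, 0.0]
contact_force: [0.1, -0.5, 0.1]
opening: 0.004
t 11.2 tcp bay mm [ -99.  -127.9] z 24.6 tool-y ang 68.1 F [ 0.1 -0.5  0.1] open 0.004
rail iou0 0.87 res 124.5 of 1153
rail bay [-53.4 -19.5] ang 67.9 L end [-15.8  73.1]
```

View pics/f9.png

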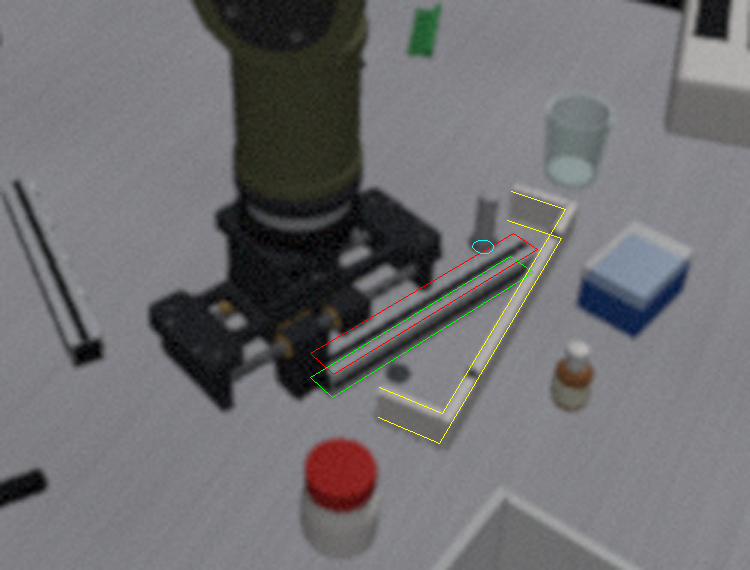

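Run:
```python
from h import *
s,R,a=st()
t0=tobay(s["tool_pos"])*1e3
def u(d): d=np.radians(d); return np.array([np.cos(d),np.sin(d)])
def n(d): d=np.radians(d); return np.array([np.sin(d),-np.cos(d)])
for al,yl in [(68,73.5),(68,82),(70,86),(72,91),(74,96),(76,99)]:
    # rear-left corner at y=yl, x = -3 (or less at start)
    cx=-3 if yl>74 else -6
    c=np.array([cx,yl])-100*u(al)-12*n(al)
    p=c-117.5*u(al); d=p-t0; print(al,c.round(1),"x",(-d@n(a)/10).round(2),"y",(d@u(a)/10).round(2),"yaw",round(a-al,1), "post clr",((np.array([-50,78])-c)@-n(al)-20).round(1))
```

```text
t 11.3 tcp bay mm [ -99.4 -128.4] z 24.4 tool-y ang 68.1 F [-0.3 -0.6 -0.1] open 0.006
68 [-54.6 -14.7] x 0.11 y 0.46 yaw 0.1 post clr 10.5
68 [-51.6  -6.2] x 0.15 y 1.37 yaw 0.1 post clr 10.1
70 [-48.5  -3.9] x -0.47 y 1.71 yaw -1.9 post clr 9.4
72 [-45.3  -0.4] x -1.04 y 2.17 yaw -3.9 post clr 8.7
74 [-42.1   3.2] x -1.61 y 2.65 yaw -5.9 post clr 8.2
76 [-38.8   4.9] x -2.26 y 2.98 yaw -7.9 post clr 8.5
```

```bash
python3 -m inch '[[1,[0,0.4,0],0],[1,[0,0.8,0],0],[1,[0,1.1,0],0],[1,[-0.1,1.4,0],-0.5],[1,[-0.2,1.7,0],-1],[1,[-0.2,1.7,0],-1]]'
python3 - <<'E'
from h import *
s,R,a=st()
q=sfit("f10",-48,-4,69)
E
```

```text
clock: 11.9
tool_pos: [0.6032, -0.1365, 0.0247]
eef_rot: [0.175, 0.985, 0.0, 0.0]
contact_force: [-0.2, 0.1, 0.1]
opening: 0.005
t 11.9 tcp bay mm [ -90.8 -114. ] z 24.7 tool-y ang 69.1 F [-0.2  0.1  0.1] open 0.005
rail iou0 0.86 res 111.5 of 1143
rail bay [-47.  -2.] ang 70.8 L end [-14.2  92.4]
```

View pics/f10.png

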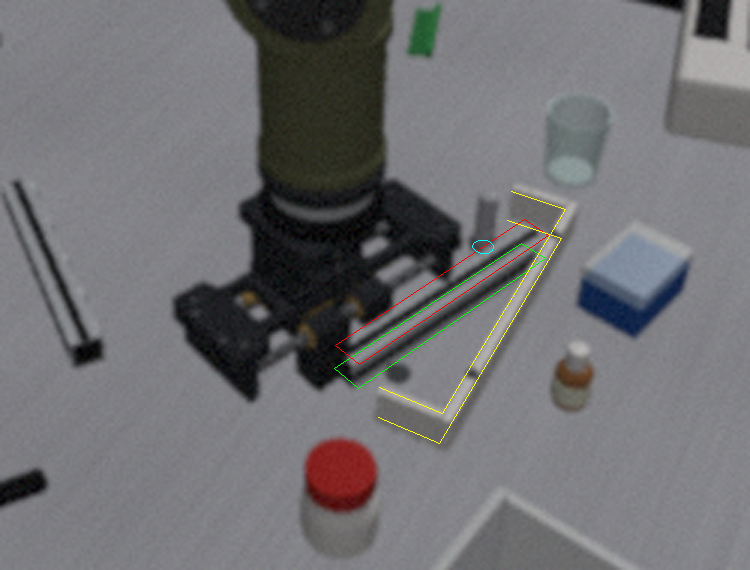

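```bash
python3 -m inch '[[1,[0,-1,0],0],[1,[0,-1,-4],0],[1,[3.3,-0.5,-4.5],0],[1,[3.3,4.2,-4.5],0],[1,[3.3,4.2,-4.5],0],[1,[3.3,4.2,0],0],[1,[3.3,4.2,0],0],[1,[3.3,4.2,0],0]]'
python3 - <<'E'
from h import *
s,R,a=st()
q=sfit("f11",-49,-4,69.5)
q2=sfit("f11t",-49,-4,69.5,cam="top")
t0=tobay(s["tool_pos"])*1e3
def u(d): d=np.radians(d); return np.array([np.cos(d),np.sin(d)])
def n(d): d=np.radians(d); return np.array([np.sin(d),-np.cos(d)])
c=tobay(q)*1e3; A=np.degrees(q[2]-BAY[2]); C=c+45*u(A)
for al in (A,A+2,A+4,A+6,A+8,A+10):
    p=C-120*u(al)-21*n(al); d=p-t0; print(round(al,1),"x",(-d@n(a)/10).round(2),"y",(d@u(a)/10).round(2),"yaw",round(a-al,1))
E
```

```text
clock: 12.8
tool_pos: [0.5853, -0.0871, 0.0244]
eef_rot: [0.175, 0.984, -0.0, -0.001]
contact_force: [0.0, 0.0, 0.8]
opening: 0.004
t 12.8 tcp bay mm [-107.9  -64.4] z 24.4 tool-y ang 69.0 F [0.  0.  0.8] open 0.004
rail iou0 0.87 res 110.3 of 1123
rail bay [-48.4  -5.5] ang 70.6 L end [-15.2  88.8]
rail iou0 0.38 res 490.2 of 410
rail bay [-44.8  -0.8] ang 67.1 L end [-5.9 91.3]
70.6 x -1.57 y 0.07 yaw -1.6
72.6 x -1.99 y 0.02 yaw -3.6
74.6 x -2.41 y -0.02 yaw -5.6
76.6 x -2.84 y -0.05 yaw -7.6
78.6 x -3.26 y -0.06 yaw -9.6
80.6 x -3.69 y -0.05 yaw -11.6
```

View pics/f11.png

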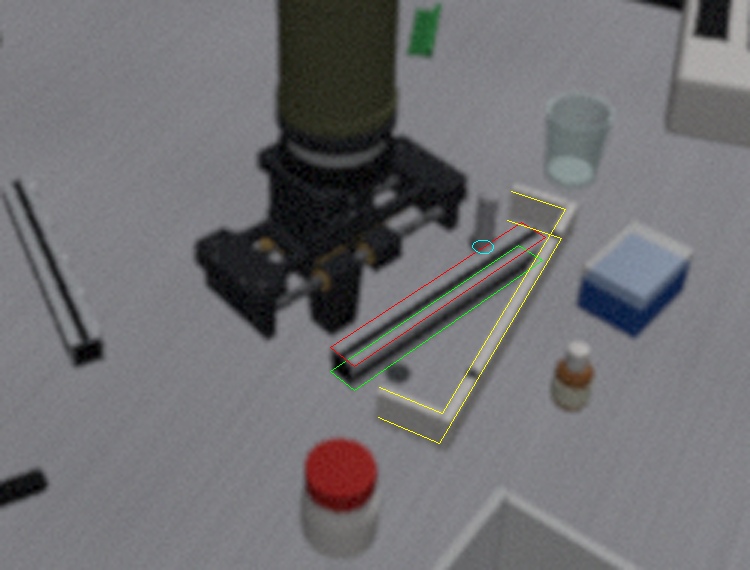

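View pics/f11t.png

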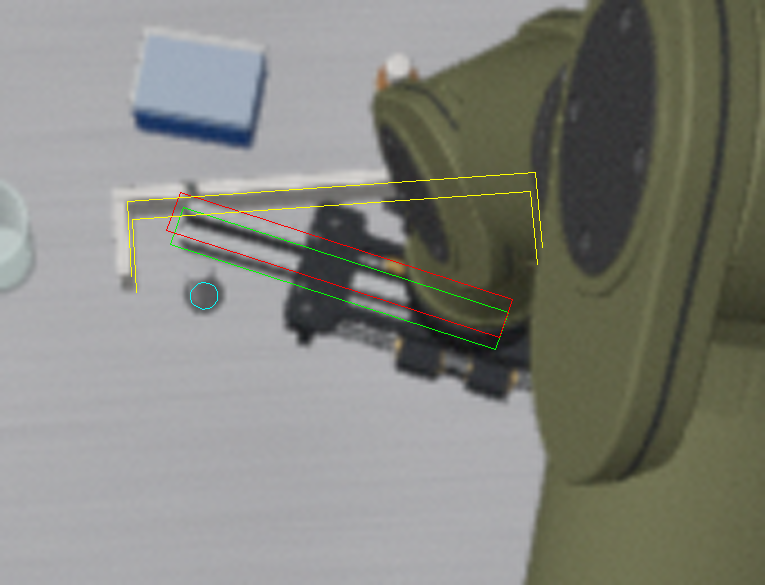

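The rail's left end is now about 10 mm past the post's centre line, between the post and the back wall. Next I'll push the right part in by about 9°.

```bash
python3 -m inch '[[1,[-0.8,0,0],0],[1,[-1.6,0,0],-1.5],[1,[-2,0,0],-3.5],[1,[-2.4,0,0],-5.5],[1,[-2.8,0,0],-7.5],[1,[-3.2,0,0],-9.5],[1,[-3.5,0,0],-11],[1,[-3.5,0,0],-11]]'
python3 - <<'E'
from h import *
s,R,a=st()
q=sfit("f12",-43,-7,79.5)
E
```

```text
clock: 13.8
tool_pos: [0.6195, -0.0988, 0.0246]
eef_rot: [0.08, 0.997, 0.0, 0.0]
contact_force: [-0.2, 1.2, -0.6]
opening: 0.008
t 13.8 tcp bay mm [-74.  -76.5] z 24.6 tool-y ang 80.1 F [-0.2  1.2 -0.6] open 0.008
rail iou0 0.8 res 120.4 of 1020
rail bay [-39.3  -3. ] ang 79.8 L end [-21.5  95.4]
```

View pics/f12.png

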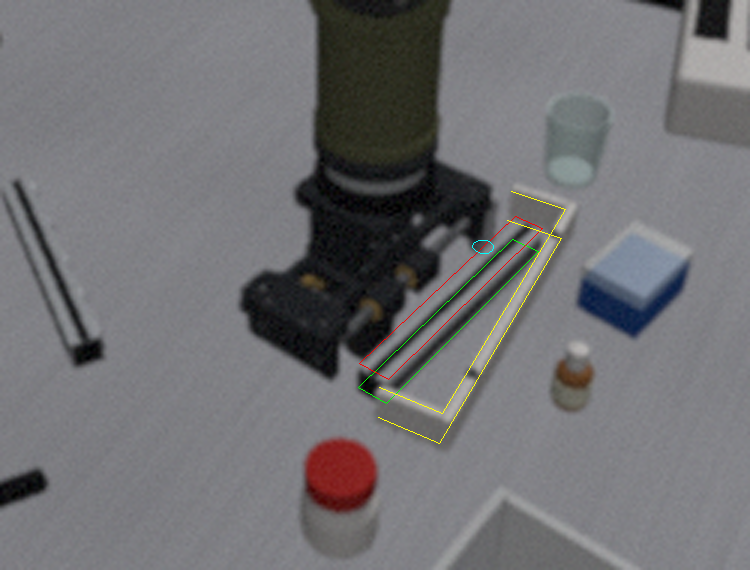

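```bash
python3 -m inch '[[1,[-0.4,0,0],-2],[1,[-0.9,0.1,0],-4],[1,[-1.3,0.2,0],-6],[1,[-1.8,0.2,0],-8],[1,[-1.8,0.2,0],-8],[1,[-0.5,0.2,0],-8],[1,[-0.5,0.2,0],-8]]'
python3 - <<'E'
from h import *
s,R,a=st()
q=sfit("f13",-35,-5,87)
E
```

```text
clock: 14.6
tool_pos: [0.6226, -0.097, 0.0245]
eef_rot: [0.01, 1.0, 0.0, -0.001]
contact_force: [0.2, 0.2, -0.2]
opening: 0.004
t 14.6 tcp bay mm [-70.8 -74.7] z 24.5 tool-y ang 88.1 F [ 0.2  0.2 -0.2] open 0.004
rail iou0 0.73 res 116.4 of 925
rail bay [-31.3   9.1] ang 87.7 L end [-27.2 109. ]
```

View pics/f13.png

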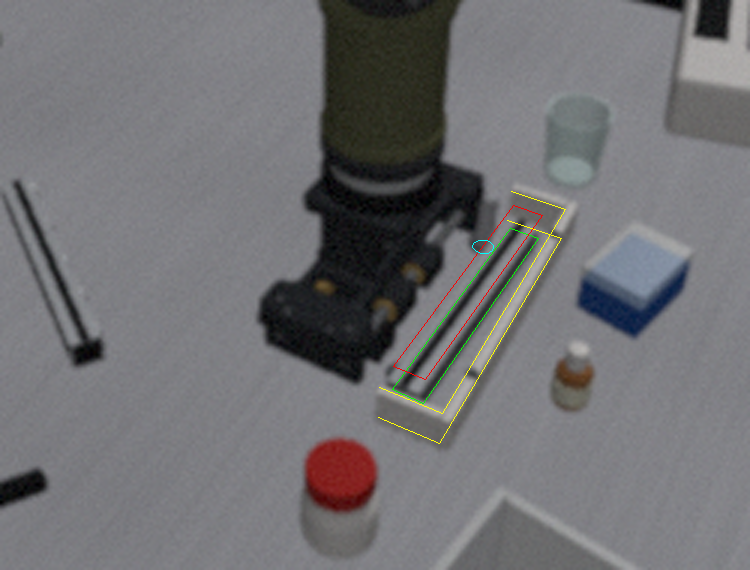

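```bash
python3 -m inch '[[0.4,[0.3,3,0],-1.9],[0.4,[0.3,7.7,0],-1.9],[0.4,[0.3,7.7,0],-1.9],[0.4,[0.3,7.7,0],-1.9],[0.4,[-0.5,7.7,0],-1.9],[0.4,[-1,7.7,0],-1.9],[0.4,[-1.5,7.7,0],-1.9],[0.4,[-2,7.7,0],-1.9],[0.4,[-2.5,7.7,0],-1.9],[0.4,[-2.9,7.7,0],-1.9],[0.4,[-3.2,7.7,0],-1.9],[0.4,[-3.2,7.7,0],-1.9]]'
python3 - <<'E'
from h import *
st();q=sfit("f14",-15,-5,90)
E
```

```text
clock: 15.9
tool_pos: [0.6572, -0.0212, 0.0244]
eef_rot: [-0.006, 1.0, -0.0, -0.001]
contact_force: [-3.3, -1.4, 0.6]
opening: 0.598
t 15.9 tcp bay mm [-35.2   0.6] z 24.4 tool-y ang 89.9 F [-3.3 -1.4  0.6] open 0.598
rail iou0 0.55 res 396.4 of 593
rail bay [-20.1   7.2] ang 91.9 L end [-23.4 107.1]
```

View pics/f14.png

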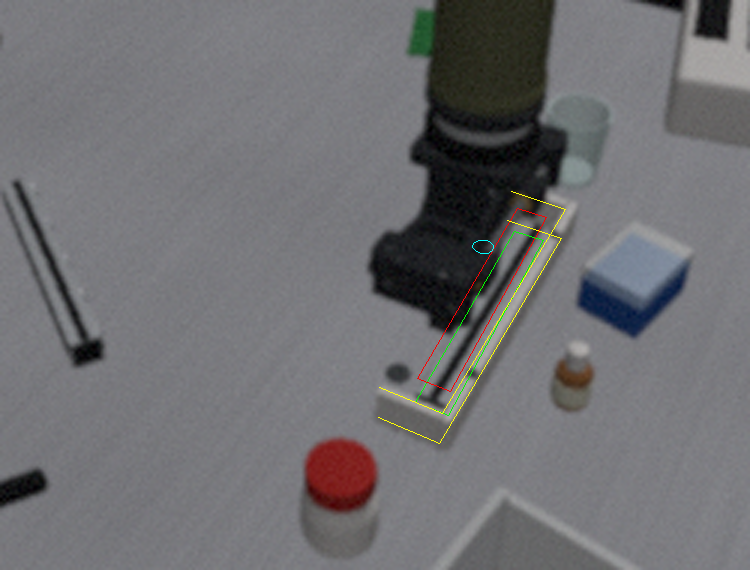

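Nearly there: the groove at (435,395)–(540,225) runs parallel to the back wall. I'll push in 1 mm steps to seat it, watching the force.

```bash
python3 -m inch '[[0.4,[-0.1,0,0],0],[0.4,[-0.2,0,0],0],[0.4,[-0.2,0,0],0]]'; python3 -c "
from h import *
st()"
```

```text
clock: 16.3
tool_pos: [0.6573, -0.0212, 0.0244]
eef_rot: [-0.007, 1.0, -0.001, -0.003]
contact_force: [-7.2, -1.1, 4.2]
opening: 0.601
t 16.3 tcp bay mm [-35.1   0.5] z 24.4 tool-y ang 90.0 F [-7.2 -1.1  4.2] open 0.601
```

```bash
python3 -m inch '[[0.4,[1,0,0],0],[0.4,[3,0,0],0],[0.4,[3,0,-5],0],[0.4,[8,0,-10],0],[0.4,[13,0,-15],0],[0.4,[18,0,-20],0],[0.4,[20,5,-20],0],[0.4,[20,10,-20],0],[0.4,[20,15,-20],0],[0.4,[20,20,-20],0],[0.4,[20,20,-20],0]]'
python3 - <<'E'
from h import *
st();q=sfit("f15",-12,-5,90);q=sfit("f15t",-12,-5,90,cam="top")
E
```

```text
clock: 17.4
tool_pos: [0.4579, 0.1824, 0.2263]
eef_rot: [-0.009, 1.0, 0.003, 0.002]
contact_force: [0.7, 0.3, 0.2]
opening: 0.604
t 17.4 tcp bay mm [-231.7  206.9] z 226.3 tool-y ang 90.2 F [0.7 0.3 0.2] open 0.604
rail iou0 0.59 res 262.2 of 732
rail bay [-20.    9.8] ang 91.3 L end [-22.3 109.8]
rail iou0 0.88 res 45.6 of 960
rail bay [-10.8  -8. ] ang 90.8 L end [-12.2  92. ]
```

View pics/f15.png

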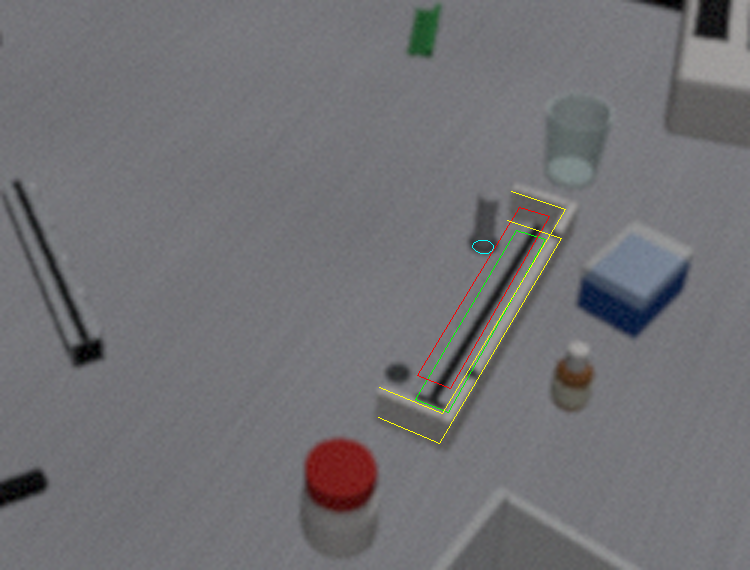

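View pics/f15t.png

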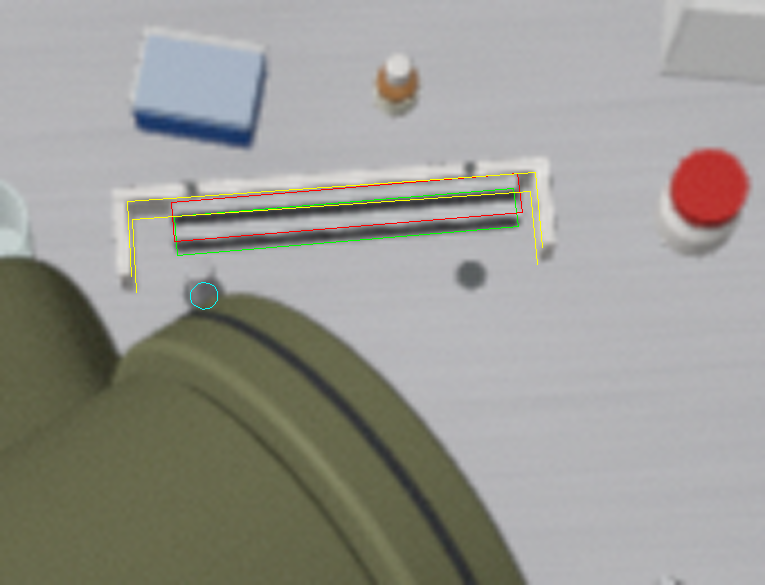

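The top view puts the rail at (-10.8,-8) and 90.8°, so it is parallel to the wall to within about 1°. As a precaution I'll press once near the left end, short of the post, to be sure that end is seated.

```bash
python3 -c "
from h import *
go(-58,36,80,90)"
```

```text
t 17.6 tcp bay mm [-231.7  201.8] z 225.1 tool-y ang 90.0 F [ 0.2  0.2 -0.6] open 0.599
shift cm [-17.34 -16.61  14.52] yaw 0.0
```

```bash
python3 -m inch '[[1,[-4,-4,3],0],[1,[-8,-8,6],0],[1,[-12,-12,9],0],[1,[-16,-15.5,12],0],[1,[-17.3,-16.6,14.5],0],[1,[-17.3,-16.6,14.5],0],[1,[-17.3,-16.6,14.5],0],[1,[-17.3,-16.6,17.5],0],[1,[-17.3,-16.6,20],0],[1,[-17.3,-16.6,20],0],[1,[-17.3,-16.6,20],0],[1,[-18.2,-16.6,20],0],[1,[-19,-16.6,20],0],[1,[-19.5,-16.6,20],0],[1,[-19.5,-16.6,20],0]]'; python3 -c "
from h import *
st()"
```

```text
clock: 19.1
tool_pos: [0.6556, 0.013, 0.0253]
eef_rot: [-0.006, 1.0, 0.0, 0.001]
contact_force: [-0.2, -0.9, 0.2]
opening: 0.006
t 19.1 tcp bay mm [-36.4  34.8] z 25.3 tool-y ang 89.9 F [-0.2 -0.9  0.2] open 0.006
```

```bash
python3 -m inch '[[1,[-0.1,0,0],0],[1,[-0.2,0,0],0],[1,[-0.3,0,0],0],[1,[-0.3,0,0],0]]'; python3 -c "
from h import *
st()"; python3 -m inch '[[1,[-0.4,0,0],0],[1,[-0.5,0,0],0],[1,[-0.5,0,0],0]]';  python3 -c "
from h import *
st()"
```

```text
clock: 19.5
tool_pos: [0.6567, 0.0129, 0.0246]
eef_rot: [-0.006, 1.0, -0.0, -0.001]
contact_force: [-1.9, 0.2, 2.2]
opening: 0.007
t 19.5 tcp bay mm [-35.3  34.7] z 24.6 tool-y ang 89.9 F [-1.9  0.2  2.2] open 0.007
clock: 19.8
tool_pos: [0.6569, 0.0129, 0.0242]
eef_rot: [-0.007, 1.0, -0.001, -0.006]
contact_force: [-12.9, -0.3, 8.8]
opening: 0.006
t 19.8 tcp bay mm [-35.   34.7] z 24.2 tool-y ang 90.0 F [-12.9  -0.3   8.8] open 0.006
```

It is blocked at the same depth (TCP x = -35.0) as in the middle, at 13 N, so the left end is seated. I'll retreat and check.

```bash
python3 -m inch '[[1,[1,0,0],0],[1,[3,0,0],0],[1,[3,0,-5],0],[1,[8,0,-10],0],[1,[13,0,-15],0],[1,[18,0,-20],0],[1,[20,5,-20],0],[1,[20,10,-20],0],[1,[20,15,-20],0],[1,[20,20,-20],0],[1,[20,25,-20],0],[1,[20,25,-20],0],[1,[20,25,-20],0]]'
python3 - <<'E'
from h import *
st();q=sfit("f16t",-12,-5,90,cam="top")
for n in ["jar","beaker","tipbox","vial","comb","marker"]:
    o=viewer.outline_of("top",n)
    if o: ys,xs=np.nonzero(o[0]["pixels"]); print(n,round(o[0]["p"],2),xs.mean().round(1),ys.mean().round(1))
cv2.imwrite("pics/sfinal.png",viewer.snapshot("scene")[:,:,::-1])
E
```

```text
clock: 21.1
tool_pos: [0.4585, 0.267, 0.2255]
eef_rot: [-0.01, 1.0, 0.003, 0.001]
contact_force: [0.3, 1.3, 0.5]
opening: 0.004
t 21.1 tcp bay mm [-229.9  291.5] z 225.5 tool-y ang 90.4 F [0.3 1.3 0.5] open 0.004
rail iou0 0.92 res 34.6 of 932
rail bay [-11.6  -7.4] ang 89.8 L end [-11.2  92.6]
jar 0.61 355.7 139.8
beaker 0.81 196.7 146.3
tipbox 0.66 243.9 113.8
vial 0.59 286.8 113.9
marker 0.66 407.5 219.9
```

View pics/f16t.png

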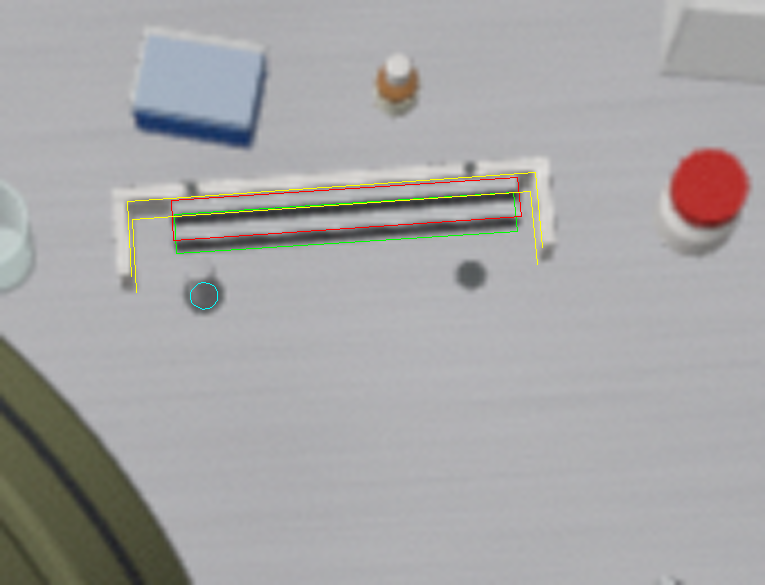

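View pics/sfinal.png

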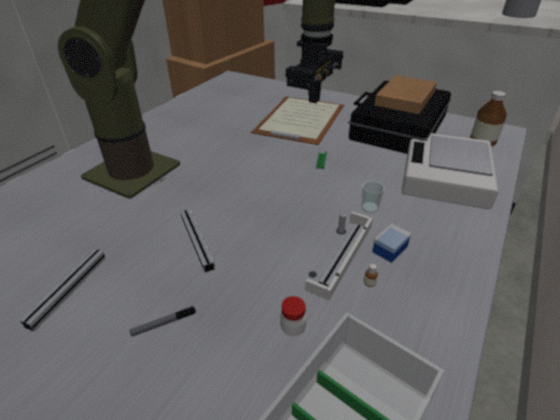

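The top picture shows the rail from (172,225) to (520,205), against the back wall, behind the post at (203,295) and inside both side walls. The fit is (-11.6, -7.4) mm at 89.8°. Bystanders found in this picture sit within 1 px of where they were at first. The comb is hidden by the arm there but shows at its old place in the scene view, about (321,159). Handing in.

```bash
python3 -c "
from plant import r
print(r.finish_job())"
```

```text
the job is handed in; nothing more can be done
None
```

The rail is parked in the bay and the job is handed in, at about 21 s of the 72 s allowed. I shifted it right, swung its left end in behind the post, then pushed the right end in. A two-finger push and a last press near the left end seated it. It stayed on the bench throughout, and I only pushed it with the fingertips.

**Last checks:**
- **Rail pose:** the top-camera fit puts the rail's centre at x = -11.6, y = -7.4 mm in the bay frame (home is -12, 0), at 89.8°. It lies flat on the back wall, behind the post, about 10 mm from the right side wall and 24 mm from the left.
- **Seating:** the middle and the left part stopped at the same depth, at 7 N and 13 N. That was the highest force in any end-of-move reading; the force during moves was not logged.
- **Bystanders:** jar, beaker, tipbox and marker are within 1 px of their first positions in the top view. The vial was only compared by eye, because the network first took the marker for it. The comb was hidden by the arm in the last top view, but the scene view shows it in its old place.

**Disagreements:**
- Once the rail was in the bay, the scene-camera fit was about 10–20 mm off because the side wall hid one end, so I relied on the top view and the contact forces.
- Going by the tool's position, the rail's front face came out about 2.5 mm nearer the robot than expected; that roughly matches the 2 mm calibration error.

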